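# Present the wanted sample jar's code to the scanner

### The arm

A 6-joint arm with a two-finger parallel gripper is mounted at the origin on a cart in front of the work surface, level with it; the furniture and walls round the work are solid. World frame = base frame: x ahead of the robot, y to its left, z up, the work surface at z = 0. Lengths are in m, angles in rad, forces in N, time in s.
With the tool pointing down it reaches from about 0.375 to 0.975 m from the base axis. Payload 3.8 kg.
Tool frame: the origin (TCP) lies midway between the tips of the shut fingers; the grasp point (between the pads) lies 19 mm behind it; x points along the fingers, y is the direction in which the jaws open and shut, and the axes are right-handed (so a half turn about x gives the same grasp; the last joint's range is limited). The gripper opens to 88 mm and grips with 3 to 60 N. Pads are 18 mm wide; open, the fingers measure 123 mm over their backs; the gripper's body (75 mm by 187 mm) begins 45 mm behind the grasp point.
Start: joints at [-1.319, 0.264, 1.604, -0, 1.274, -0.037], TCP at [0.192, -0.647, 0.239] pointing down, gripper open.
Joint ranges: [-2.63, 2.63], [-0.94, 2.18], [0.31, 2.57], [-1.31, 4.45], [0, 2.66], [-2.55, 2.55]. Speed limits (rad/s): [2.57, 2.57, 3.14, 3.14, 3.14, 3.14].

### API

Orientations are given as a rotation vector (axis times angle).
In Python, from cell import manip, inverse_kinematics, cams, order gives the robot as it stands. Calls block until the motion is done:
- manip.move_pose(position, orientation): joint-space move of the TCP to a pose.
- manip.move_linear(position, rate=0.15, rot=None): straight line of the TCP; rot=None keeps the orientation; rate is the mean speed in m/s.
- manip.set_joints(angles): joint-space move.
- manip.set_gripper(opening, force=None): finger opening in m; force is the grip in N (None keeps the last); returns when the fingers have stopped.
- manip.dwell(seconds).
- inverse_kinematics(position, orientation): joint angles nearest the present ones, or None.
- manip.state(): the state.
- cams.capture(name): name is "scene" or "top" or "wrist"; returns a dict with "image" (480x640x3 uint8, blue, green, red), "z_map" (480x640 float32, m along the optical axis (not along the pixel's ray), 0 where there is no reading), "intrinsics" (3x3 intrinsics, pixels), "k1" (the pictures are not rectified: a ray, as slopes to the right and down, at radius r is drawn at 1 + k1 r^2 times it, then the intrinsics apply), "position" and "orientation" of the camera in the world; the wrist camera has in their place "T_tool_cam" (4x4, takes a point from camera to tool coordinates, whose origin is the TCP and whose axes are the tool frame's). Camera axes: x right, y down, z forward; pixel columns grow to the right and rows downward; lengths in m; the calibration is good to about 2 mm. A picture is of the moment at which its call begins: read the wrist's pose just before it.
A pose or a line that the arm cannot do raises manip.IKError and nothing moves.
- order.close_job(): hands the job in, once; it reports no verdict.
The state is a dict: "clock": time; "joint_pos": joint angles; "joint_velocities": joint speeds; "tau": joint torques, N m; "tool_pos": TCP position; "tcp_rot": TCP orientation; "contact_force": force on the tool from outside, world axes, zero at the start; "moment": the same for the moment, N m; "gripper_width": finger opening in m.
Only numpy, scipy, OpenCV 4.12 (cv2) and the standard library are available. Lean on these libraries where they do the work, as an engineer would, in place of code of your own. Each camera call takes 0.05 s, during which the arm holds its last target.

### The job

Turn the sample carousel until the yellow-capped jar stands in the middle of the cover's opening, then lift it out and set it down, upright and not dropped, in the middle of the scanner's round pad with its bar-code label squarely facing the scanner window. Keep it upright on the way, leave the red- and blue-capped jars standing in their carousel pockets, and do not push the bottles, jar, box and other things round about.

Things in the scene. Friction and masses are not known exactly. Their poses are not given: they have to be found in the camera images.
- carousel_base: sample carousel housing, fixed, 240 x 240 square, walls at back and sides; origin on the table under its centre, on the turning axis; z up, -x is its front. A clear flat cover, 97 to 101 above the table, reaches forward to x = -102 but for a notch y -66 to 66 open from the front back to x = -35: a jar can be lifted out only here. The front below the cover is open.
- opening (a point): middle of the opening: where the centre of a jar is (53 above the table) when its pocket points squarely to the housing's front, 85 in front of the axis. Fixed to the housing. At the start the pocket nearest it is empty, the yellow- and red-capped jars stand in the two side pockets (either way round) and the blue-capped one at the back.
- carousel (a joint): turn of the carousel (rad), 0 at the start, grows anticlockwise seen from above, no stop within a turn either way; slight friction (0.05 N m), stays where it is left. The jars ride round in its four pockets: ring walls 20 high, 44 inner dia, floor 16 above the table.
- knob (a point): grip point of the carousel's black bar knob above the cover, on the turning axis, 125 above the table; turns with the carousel. The bar runs along its x, 44 long, 16 wide (across y), from 109 to 137 above the table; a round collar 38 dia lies below it. The four pockets lie along +x, -x, +y and -y of this frame, 85 from the axis.
- jar_yellow_center (a point): half-way up the yellow-capped sample jar: upright amber cylinder 38 dia x 75 high (this point 37.5 above its foot), the top 18 being the round yellow cap; about 0.09 kg. z is up; +x points out through the middle of its white bar-code label, and a black stripe on the cap's top runs from the middle to the same side.
- jar_yellow_label (a point): middle of the yellow-capped jar's bar-code label, on its side 19.5 from its axis and 29 above its foot
- jar_red_center (a point): half-way up the red-capped sample jar: upright amber cylinder 38 dia x 75 high (this point 37.5 above its foot), the top 18 being the round red cap; about 0.09 kg. z is up; +x points out through the middle of its white bar-code label, and a black stripe on the cap's top runs from the middle to the same side.
- jar_blue_center (a point): half-way up the blue-capped sample jar: upright amber cylinder 38 dia x 75 high (this point 37.5 above its foot), the top 18 being the round blue cap; about 0.09 kg. z is up; +x points out through the middle of its white bar-code label, and a black stripe on the cap's top runs from the middle to the same side.
- scanner: code scanner, fixed: an aluminium plate 155 x 85 x 8 with a round dark pad and a blue reader block; origin on the table under the middle of the pad; z up, +x points from the pad to the reader. The reader block, 36 x 60 in plan and 72 high over the table, has its front face at x = 75.
- pad (a point): middle of the round dark pad on the scanner plate, 56 dia, its top 10 above the table
- scan_window (a point): middle of the red window in the reader's front face, 42 above the table; it looks along the scanner's -x over the pad
- waste_jar: bystander, loose: small glass jar with a steel lid, 58 dia x 80, beside the scanner; origin under its centre, z up
- slide_box: bystander, loose: cardboard slide box, 35 x 83 x 60, long side along its y, on the scanner's other side; origin under its centre, z up
- reagent_bottle: bystander, loose: white plastic bottle, 67 dia x 126, standing in front, between the carousel and the scanner; origin under its centre, z up
- lab_timer: bystander, loose: round white bench timer with a dark dial, 68 dia x 40, between them at the back; origin under its centre, z up
- dropper_2: bystander, loose: dropper bottle with a blue cap, 25 dia x 64, front left; origin under its centre, z up
- dropper_3: bystander, loose: dropper bottle with a yellow cap, 25 dia x 64, front left; origin under its centre, z up
Not all that is in view belongs to the job. What is shaped like the scanner but purple is not meant.

How it is judged:
By the outcome, as a careful person would: the job done as asked, in the order asked, and still so for the second after the job is handed in, with the robot touching nothing.
It also fails if it takes over 67 s, if anything falls off the work surface, if the arm or the gripper's body presses on something with over 40 N, if the wrist force passes 120 N, or if a joint passes its speed limit or range.

## Working session

There is one attempt and no reset: what is moved stays moved. The work goes in short steps, each a Python script; the robot and the scene stay as the last script left them, time stands still between calls to the robot, and variables do not carry over. Pictures are saved under pics/ and viewed, and the job is handed in when it is done.

```bash
ls; mkdir -p pics
python3 - <<'E'
from cell import manip,cams
import cv2,numpy as np
for n in ["scene","top","wrist"]:
    c=cams.capture(n); cv2.imwrite(f"pics/{n}0.png",c["image"]); np.savez(f"{n}0.npz",**c)
    print(n,c["intrinsics"].tolist(),c["k1"],c.get("position"),c.get("orientation"),c.get("T_tool_cam"))
print(manip.state())
E
```

```text
pics
scene [[509.73997942595923, 0.0, 317.6321964455866], [0.0, 509.73997942595923, 236.40922880997397], [0.0, 0.0, 1.0]] -0.12324151011643142 [-0.29326604  0.96078805  1.15892774] [-0.88265122  2.4486562  -1.14273183] None
top [[516.3314186314238, 0.0, 330.89441577440556], [0.0, 516.3314186314238, 240.80622672627743], [0.0, 0.0, 1.0]] -0.14274074571179232 [ 0.43082959 -0.02373694  1.43023278] [-2.19211819  2.16939503 -0.05455011] None
wrist [[335.03857761840726, 0.0, 321.1206950736915], [0.0, 335.03857761840726, 240.12648574016336], [0.0, 0.0, 1.0]] -0.031073291717544627 None None [[ 8.67149845e-04 -2.80060441e-01  9.59981978e-01 -1.45686515e-01]
 [ 9.99999616e-01  3.63644939e-04 -7.97209706e-04  5.69038959e-04]
 [-1.25825686e-04  9.59982300e-01  2.80060649e-01 -7.09299590e-02]
 [ 0.00000000e+00  0.00000000e+00  0.00000000e+00  1.00000000e+00]]
{'clock': 0.15, 'joint_pos': array([-1.31889645e+00,  2.64583360e-01,  1.60505994e+00,  1.46628235e-06,
        1.27372087e+00, -3.69126113e-02]), 'joint_velocities': array([-0.00056192, -0.00193307, -0.00453421,  0.00088103, -0.00060193,
        0.00064101]), 'tau': array([-1.75419414e-04, -5.02846777e+01, -3.57468760e+01,  7.26680411e-02,
        2.49024667e-02, -8.48794980e-05]), 'tool_pos': array([ 0.19210051, -0.64650406,  0.23767203]), 'tcp_rot': array([ 2.06694268,  0.30243955, -2.06733678]), 'contact_force': array([-0.31973548, -0.9730675 , -0.39031545]), 'moment': array([0.08124519, 0.01755097, 0.01637521]), 'gripper_width': 0.08786678177736003}
```

View pics/top0.png

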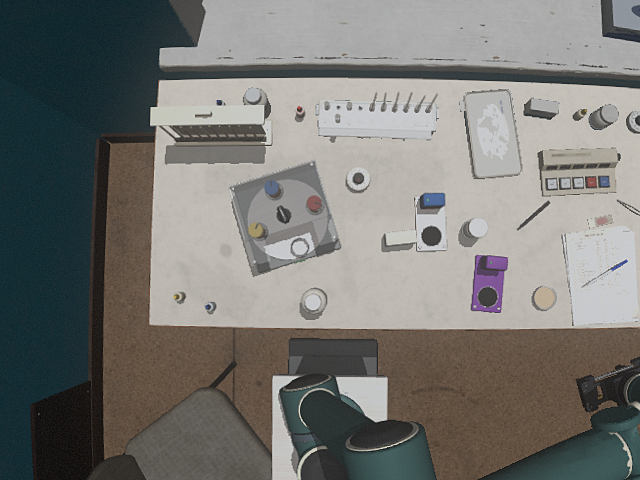

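View pics/scene0.png

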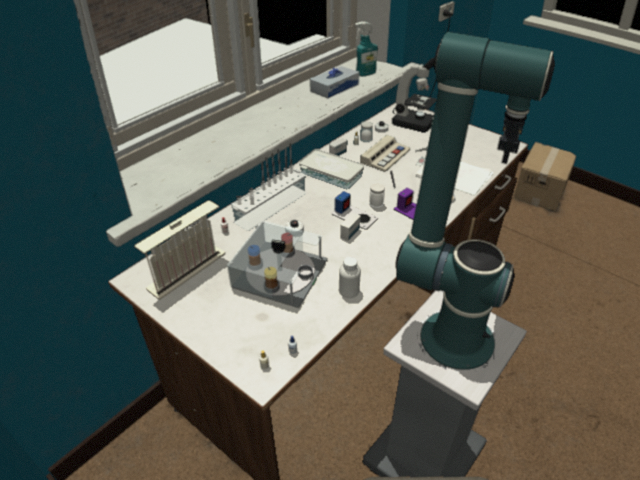

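The top view shows the carousel at about (285,215): yellow cap (258,231), red (315,203), blue (272,188), empty pocket (300,245). The real scanner has a blue reader at (432,200) and its pad at (431,236). The purple decoy is at (489,290).

Things that could be mistaken for the yellow jar:
- Yellow-capped dropper, (179,297)
- Tan disc, (544,298)
- Small yellow-topped bottle at the back, (580,113)

I choose the cap at (258,231), which is inside the carousel, and will check it in a close crop.

Run:
```python
import cv2,numpy as np
im=cv2.imread("pics/top0.png")
a=cv2.resize(im[155:285,220:350],None,fx=4.6,fy=4.6,interpolation=cv2.INTER_CUBIC)
cv2.imwrite("pics/cropA.png",a)
b=cv2.resize(im[180:260,375:500],None,fx=6,fy=6,interpolation=cv2.INTER_CUBIC)
cv2.imwrite("pics/cropB.png",b)
```

```text
(no output)
```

View pics/cropA.png

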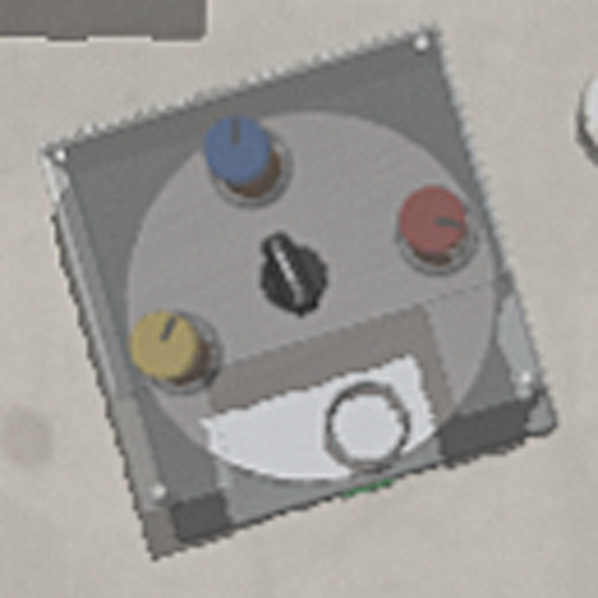

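View pics/cropB.png

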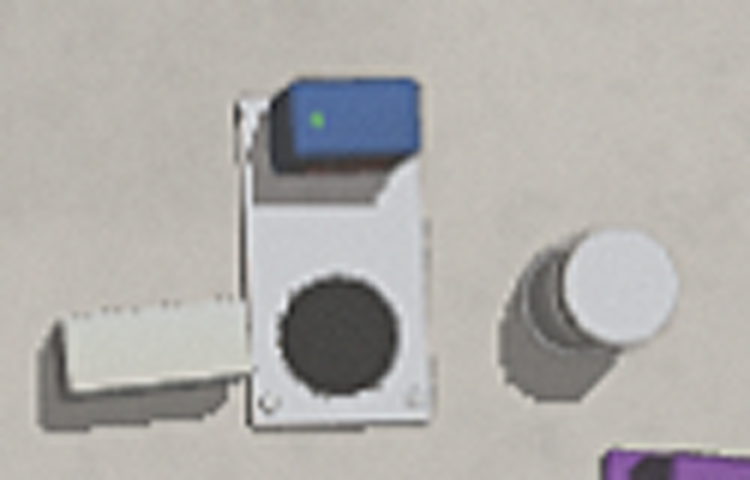

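The close crop confirms yellow in the left-hand side pocket, with the stripe pointing up and right. Red is in the right-hand pocket and blue at the back. Next I'll measure from the top view.

```bash
cat > h.py <<'E'
import cv2,numpy as np
from scipy.spatial.transform import Rotation as R
def pose(c,st=None):
    if c.get("T_tool_cam") is None or np.asarray(c["T_tool_cam"]).shape!=(4,4):
        return R.from_rotvec(c["orientation"]).as_matrix(),np.asarray(c["position"])
    T=np.eye(4);T[:3,:3]=R.from_rotvec(st["tcp_rot"]).as_matrix();T[:3,3]=st["tool_pos"]
    T=T@c["T_tool_cam"];return T[:3,:3],T[:3,3]
def px2plane(c,uv,z,st=None):
    uv=np.asarray(uv,float).reshape(-1,1,2)
    n=cv2.undistortPoints(uv,c["intrinsics"],np.array([float(c["k1"]),0,0,0]))[:,0]
    M,p=pose(c,st)
    d=np.c_[n,np.ones(len(n))]@M.T
    return p+d*((z-p[2])/d[:,2])[:,None]
def proj(c,P,st=None):
    M,p=pose(c,st)
    q=(np.atleast_2d(P)-p)@M
    return cv2.projectPoints(q,np.zeros(3),np.zeros(3),c["intrinsics"],np.array([float(c["k1"]),0,0,0]))[0][:,0]
def hsvmask(im,lo,hi,box=None):
    m=cv2.inRange(cv2.cvtColor(im,cv2.COLOR_BGR2HSV),lo,hi)
    if box is not None:
        k=np.zeros_like(m);x0,y0,x1,y1=box;k[y0:y1,x0:x1]=1;m=m*k
    return m
def blob(m):
    cs,_=cv2.findContours(m,cv2.RETR_EXTERNAL,cv2.CHAIN_APPROX_NONE)
    c=max(cs,key=cv2.contourArea);return c
def down(yaw):
    # tool x down; tool y (jaw axis) at angle yaw in world xy
    y=np.array([np.cos(yaw),np.sin(yaw),0]);x=np.array([0,0,-1.]);z=np.cross(x,y)
    return R.from_matrix(np.c_[x,y,z]).as_rotvec()
E
python3 - <<'E'
from h import *
c=dict(np.load("top0.npz",allow_pickle=True)); c.pop("T_tool_cam",None)
im=c["image"]
P=lambda uv,z:px2plane(c,uv,z).round(4).tolist()
for n,lo,hi in [("y",(20,60,90),(32,255,255)),("b",(105,90,60),(125,255,255)),("r",(0,90,60),(8,255,255))]:
    k=blob(hsvmask(im,lo,hi,(225,155,345,285))); (x,y),r=cv2.minEnclosingCircle(k)
    M=cv2.moments(k); print(n,x,y,r,cv2.contourArea(k),P([(M['m10']/M['m00'],M['m01']/M['m00'])],.091))
# crop coordinates -> full
f=lambda u,v:(220+u/4.6,155+v/4.6)
print("posts/cover corners",P([f(60,156),f(421,42),f(527,380),f(159,492)],.101))
print("knob",P([f(285,265)],.137), "bar ends",P([f(270,240),f(303,300)],.137))
print("empty ring",P([f(367,425)],.036))
g=lambda u,v:(375+u/6,180+v/6)
print("pad",P([g(339,335)],.010),"scanner plate corners",P([g(243,105),g(248,425),g(430,421)],.008))
print("blue block top",P([g(295,80),g(420,82),g(420,155),g(293,158)],.072))
print("waste",P([g(620,288)],.08),"slidebox top",P([g(65,320),g(243,300),g(248,375),g(72,392)],.06))
print("bottle",P([(314,300)],.126),"timer",P([(358,178)],.04))
M=np.asarray(c["orientation"]);print(R.from_rotvec(M).as_matrix().round(3))
E
```

```text
y 255.0 230.0 7.280210018157959 133.5 [[0.5443, 0.1962, 0.091]]Traceback (most recent call last):
  File "<stdin>", line 7, in <module>
ZeroDivisionError: float division by zero
```

Run:
```python
from h import *
c=dict(np.load("top0.npz",allow_pickle=True)); c.pop("T_tool_cam",None)
im=c["image"]
P=lambda uv,z:px2plane(c,uv,z)[:,:2].round(4).tolist()
f=lambda u,v:(220+u/4.6-.4,155+v/4.6-.4)
print("y,b,r",P([f(165,347),f(237,150),f(433,220)],.091))
print("posts/cover corners",P([f(60,156),f(421,42),f(527,380),f(159,492)],.101))
print("knob",P([f(293,278)],.109), "bar ends",P([f(270,240),f(303,300)],.137))
print("empty ring",P([f(367,425)],.036))
g=lambda u,v:(375+u/6-.4,180+v/6-.4)
print("pad",P([g(339,335)],.010),"scanner plate corners",P([g(243,105),g(248,425),g(430,421)],.008))
print("blue block top",P([g(295,80),g(420,82),g(420,155),g(293,158)],.072))
print("waste",P([g(620,288)],.08),"slidebox top",P([g(65,320),g(243,300),g(248,375),g(72,392)],.06))
print("bottle",P([(314,300)],.126),"timer",P([(358,178)],.04))
```

```text
y,b,r [[0.5446, 0.195], [0.6581, 0.1561], [0.6185, 0.0433]]
posts/cover corners [[0.6526, 0.2563], [0.7192, 0.051], [0.5271, -0.0112], [0.4619, 0.1951]]
knob [[0.5826, 0.1205]] bar ends [[0.6003, 0.1306], [0.5673, 0.1118]]
empty ring [[0.5043, 0.0833]]
pad [[0.5413, -0.2785]] scanner plate corners [[0.648, -0.2345], [0.4994, -0.2366], [0.5021, -0.3211]]
blue block top [[0.6497, -0.2482], [0.6496, -0.3042], [0.6169, -0.3039], [0.6148, -0.2472]]
waste [[0.5579, -0.3912]] slidebox top [[0.5428, -0.1473], [0.5525, -0.2266], [0.5192, -0.2288], [0.5108, -0.1505]]
bottle [[0.3662, 0.0376]] timer [[0.6939, -0.0739]]
```

Rough geometry:

| Item | Position or angle |
|---|---|
| Carousel axis | (0.582, 0.120) |
| Housing yaw | about 17.9° |
| Pocket yaw | about 25.5° |
| Pad | (0.541, -0.279) |
| Turn needed | about +82° |

The post spacing and the ring radius of 85 both agree with the description. Next I'll check IK and take a closer look with the wrist camera.

Run:
```python
from h import *
from cell import manip,inverse_kinematics as ik,cams
for p,ys in [((.582,.12,.113),range(-80,240,20)),((.501,.094,.056),(108,-72)),((.541,-.279,.057),(54,-126,-90,90,0,180))]:
    for y in ys:
        j=ik(np.array(p),down(np.radians(y))); print(p,y,None if j is None else np.round(j,2))
manip.move_pose([.555,.112,.25],down(np.radians(108)))
st=manip.state(); c=cams.capture("wrist"); cv2.imwrite("pics/w1.png",c["image"]); np.savez("w1.npz",st=st,**c)
print(st["clock"],st["tool_pos"],st["tcp_rot"])
```

```text
(0.582, 0.12, 0.113) -80 [ 0.16  0.22  1.9  -0.    1.02  1.56]
(0.582, 0.12, 0.113) -60 [ 0.16  0.22  1.9  -0.    1.02  1.21]
(0.582, 0.12, 0.113) -40 [ 0.16  0.22  1.9  -0.    1.02  0.86]
(0.582, 0.12, 0.113) -20 [ 0.16  0.22  1.9  -0.    1.02  0.51]
(0.582, 0.12, 0.113) 0 [ 0.16  0.22  1.9  -0.    1.02  0.16]
(0.582, 0.12, 0.113) 20 [ 0.16  0.22  1.9  -0.    1.02 -0.19]
(0.582, 0.12, 0.113) 40 [ 0.16  0.22  1.9  -0.    1.02 -0.54]
(0.582, 0.12, 0.113) 60 [ 0.16  0.22  1.9  -0.    1.02 -0.89]
(0.582, 0.12, 0.113) 80 [ 0.16  0.22  1.9  -0.    1.02 -1.23]
(0.582, 0.12, 0.113) 100 [ 0.16  0.22  1.9  -0.    1.02 -1.58]
(0.582, 0.12, 0.113) 120 [ 0.16  0.22  1.9  -0.    1.02 -1.93]
(0.582, 0.12, 0.113) 140 [ 0.16  0.22  1.9  -0.    1.02 -2.28]
(0.582, 0.12, 0.113) 160 None
(0.582, 0.12, 0.113) 180 None
(0.582, 0.12, 0.113) 200 None
(0.582, 0.12, 0.113) 220 None
(0.501, 0.094, 0.056) 108 [ 0.14  0.14  2.12 -0.    0.88 -1.75]
(0.501, 0.094, 0.056) -72 [ 0.14  0.14  2.12 -0.    0.88  1.39]
(0.541, -0.279, 0.057) 54 [-0.52  0.31  1.91 -0.    0.92 -1.46]
(0.541, -0.279, 0.057) -126 [-0.52  0.31  1.91 -0.    0.92  1.68]
(0.541, -0.279, 0.057) -90 [-0.52  0.31  1.91 -0.    0.92  1.05]
(0.541, -0.279, 0.057) 90 [-0.52  0.31  1.91  0.    0.92 -2.09]
(0.541, -0.279, 0.057) 0 [-0.52  0.31  1.91 -0.    0.92 -0.52]
(0.541, -0.279, 0.057) 180 None
3.1083 [0.55519722 0.11133262 0.24995846] [-0.24574189  1.55684605  0.24546228]
```

View pics/w1.png

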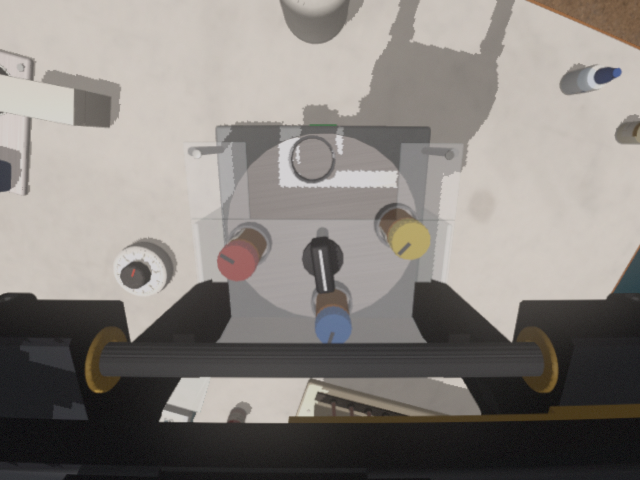

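The wrist view shows the bar knob at (322,262), yellow cap (409,240), red (238,260), blue (333,322) and the empty ring (313,158). The housing front edge is at row ~127. I'll measure the caps, bar, stripe and housing edges from this picture.

```bash
cat >> h.py <<'E'
def load(f):
    d=dict(np.load(f,allow_pickle=True)); st=d.pop("st").item(); return d,st
def caps(c,st,z=.091,box=(0,0,640,290),which="yrb"):
    out={}
    H={"y":((21,110,90),(33,255,255)),"b":((104,90,60),(122,255,255)),"r":((172,90,50),(180,255,255))}
    hsv=cv2.cvtColor(c["image"],cv2.COLOR_BGR2HSV)
    for n in which:
        m=hsvmask(c["image"],*H[n],box)
        if n=="r": m|=hsvmask(c["image"],(0,110,50),(5,255,255),box)
        m=cv2.morphologyEx(m,cv2.MORPH_OPEN,np.ones((3,3)))
        cs,_=cv2.findContours(m,cv2.RETR_EXTERNAL,cv2.CHAIN_APPROX_NONE)
        for k in cs:
            if cv2.contourArea(k)<150: continue
            (x,y),r=cv2.minEnclosingCircle(k)
            out.setdefault(n,[]).append((round(x,1),round(y,1),round(r,1),cv2.contourArea(k),px2plane(c,[(x,y)],z,st)[0,:2].round(4)))
    return out
E
python3 - <<'E'
from h import *
c,st=load("w1.npz")
for k,v in caps(c,st,box=(180,130,460,350)).items(): print(k,v)
im=c["image"]; hsv=cv2.cvtColor(im,cv2.COLOR_BGR2HSV)
for p in [(409,245),(238,265),(333,326)]: print(hsv[p[1],p[0]])
z=cv2.resize(im[110:350,180:470],None,fx=2.7,fy=2.5,interpolation=cv2.INTER_CUBIC)
z=cv2.resize(im[118:348,180:468],(792,632),interpolation=cv2.INTER_CUBIC)[:600]
cv2.imwrite("pics/w1c.png",z)
E
```

```text
[ 21  31 116]
[  2  99 155]
[109  88 147]
```

View pics/w1c.png

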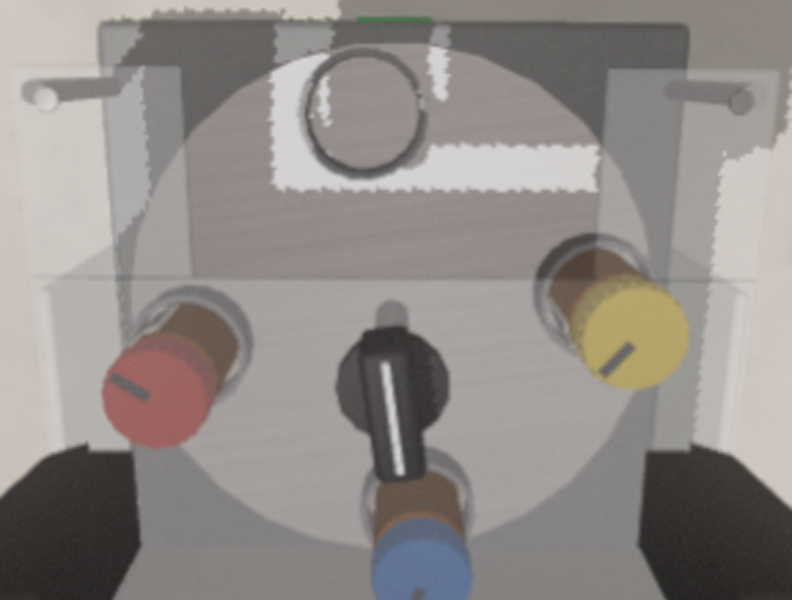

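Run:
```python
from h import *
c,st=load("w1.npz")
f=lambda u,v:(180+u/2.75-.35,118+v/2.748-.35)
P=lambda z,*q:px2plane(c,[f(*a) for a in q],z,st)[:,:2]
def dirn(p): d=p[1]-p[0]; return np.degrees(np.arctan2(d[1],d[0])).round(1),np.linalg.norm(d).round(4)
y,r=P(.091,(635,337),(156,394)); b=P(.091,(421,570))[0]
ring=P(.036,(365,114))[0]
bar=P(.137,(385,362),(401,475)); col=P(.109,(392,383))[0]
A=(y+r)/2
print("y",y,"r",r,"b",b,"ring",ring,"mid yr",A,"mid b-ring",(b+ring)/2,"yr dist",np.linalg.norm(y-r)); print("collar",col,"bar mid",bar.mean(0),dirn(bar))
print("r->y dir",dirn([r,y])[0]-90,"ring->b",dirn([ring,b]))
print("stripe yellow",dirn(P(.091,(632,347),(601,375))), dirn(P(.091,(635,337),(601,375))),"red",dirn(P(.091,(147,397),(111,378))))
n=P(.101,(191,277),(600,279)); print("notch back",n,dirn(n)[0]-90,dirn(n)[1])
fr=P(.101,(10,66),(180,66),(608,70),(780,70)); print("cover front",fr,dirn(fr[[0,3]])[0]-90,"notch w",np.linalg.norm(fr[1]-fr[2]))
s1=P(.101,(180,67),(191,277));s2=P(.101,(608,70),(600,279)); print("sides",dirn(s1),dirn(s2))
h=np.radians(dirn(n)[0]-90); ex=np.array([np.cos(h),np.sin(h)])
print("axis from notch",n.mean(0)+.035*ex,"from cover front",fr[[0,3]].mean(0)+.102*ex)
```

```text
y [0.54405377 0.19668945] r [0.61528113 0.04437232] b [0.65268171 0.15510272] ring [0.5041292  0.08491835] mid yr [0.57966745 0.12053088] mid b-ring [0.57840545 0.12001054] yr dist 0.16814827589535775
collar [0.57990365 0.12003155] bar mid [0.5816388  0.12084728] (np.float64(25.5), np.float64(0.0367))
r->y dir 25.099999999999994 ring->b (np.float64(25.3), np.float64(0.1643))
stripe yellow (np.float64(-26.7), np.float64(0.0144)) (np.float64(-20.3), np.float64(0.0176)) red (np.float64(-102.3), np.float64(0.014))
notch back [[0.56788793 0.04697109]
 [0.52727684 0.17465926]] 17.599999999999994 0.134
cover front [[ 0.52039933 -0.02337018]
 [ 0.50444042  0.02691133]
 [ 0.46492941  0.15279213]
 [ 0.44814913  0.20361035]] 17.700000000000003 notch w 0.13193596055862478
sides (np.float64(17.6), np.float64(0.0662)) (np.float64(19.3), np.float64(0.0661))
axis from notch [0.58094406 0.12139812] from cover front [0.58149968 0.12096182]
```

The measurements agree: axis (0.581, 0.121), housing yaw 17.7°, carousel yaw 25.4°. I need to turn +82.4°, so I'll grip the knob and turn.

Run:
```python
from h import *
from cell import manip,inverse_kinematics as ik,cams
A=[.5808,.1207]
y0=np.radians(25.4-90)
manip.set_gripper(.05)
manip.move_pose(A+[.19],down(y0))
manip.move_linear(A+[.114],rate=.1)
print(manip.state()["clock"],manip.state()["tool_pos"],manip.state()["contact_force"])
manip.set_gripper(0.0,25)
s=manip.state();print(s["gripper_width"],s["contact_force"],s["clock"])
j0=np.array(s["joint_pos"]);j0=ik(np.array(A+[.114]),down(y0))
for a in np.linspace(0,82.4,6)[1:]:
    j=np.array(j0);j[5]-=np.radians(a); manip.set_joints(j)
manip.dwell(.3)
s=manip.state();print(s["gripper_width"],s["contact_force"],s["moment"],s["clock"],s["tool_pos"],R.from_rotvec(s["tcp_rot"]).as_matrix()[:,1])
c=cams.capture("top"); cv2.imwrite("pics/top1.png",c["image"]);
cv2.imwrite("pics/top1c.png",cv2.resize(c["image"][155:285,200:350],None,fx=4.6,fy=4.6,interpolation=cv2.INTER_CUBIC))
```

```text
7.325 [0.58138111 0.12079845 0.11461942] [ 1.20793364  0.167693   -0.27430646]
0.016076653194346223 [-0.39161335 -1.13868145  1.44191128] 7.9333
0.015875873146233503 [ 7.51708047 -5.27560668 -2.75552265] [-0.80572225 -1.04711313  0.01413117] 10.1083 [0.58313891 0.11967538 0.11431844] [0.95300135 0.30293693 0.00419956]
```

View pics/top1c.png

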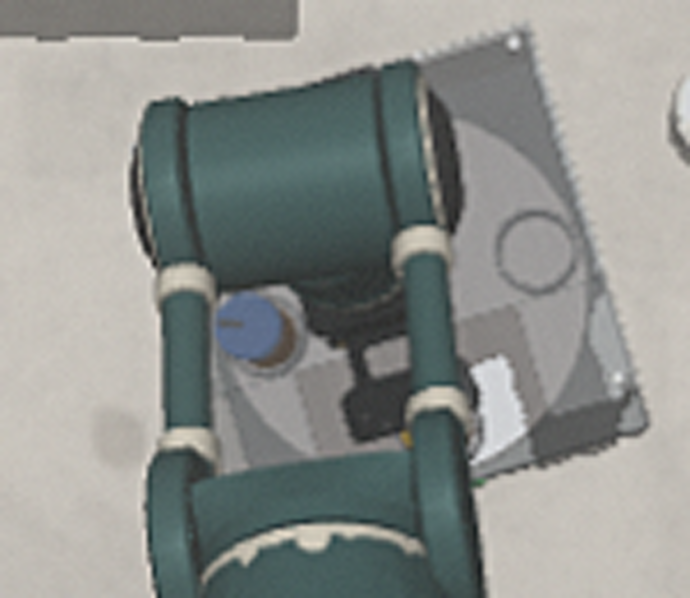

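The blue cap is now in the left-hand pocket at (248,325) in the crop, as expected, and the empty ring is on the right at (537,250). The jaw angle is 17.6°. I'll release, rise and look.

Run:
```python
from h import *
from cell import manip,cams
manip.set_gripper(.05)
p=manip.state()["tool_pos"]
manip.move_linear([p[0],p[1],.19],rate=.15)
manip.move_pose([.540,.108,.23],down(np.radians(108)))
manip.dwell(.2)
st=manip.state(); c=cams.capture("wrist"); np.savez("w2.npz",st=st,**c)
print(st["clock"],st["tool_pos"])
im=c["image"]; cv2.imwrite("pics/w2.png",im)
cv2.imwrite("pics/w2c.png",cv2.resize(im[100:320,180:460],(784,616),interpolation=cv2.INTER_CUBIC)[:600])
```

```text
13.0833 [0.5399658 0.1079709 0.2297435]
```

View pics/w2c.png

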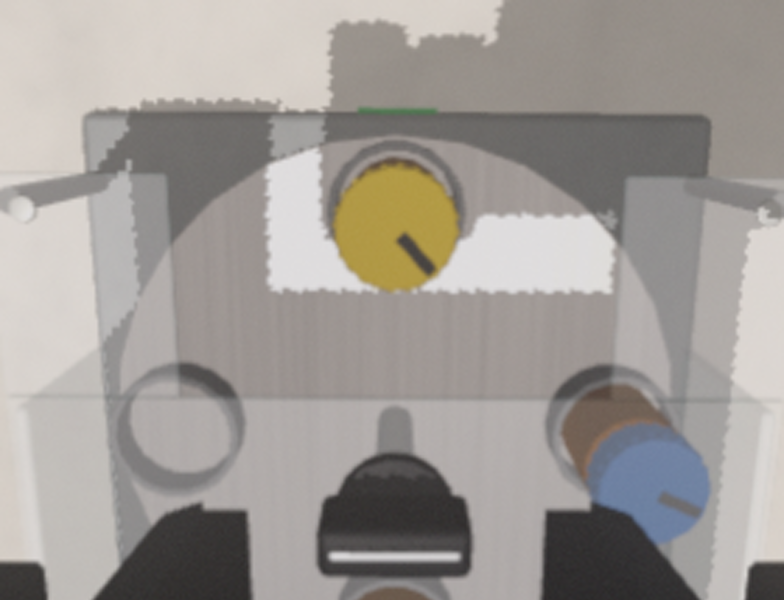

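Run:
```python
from h import *
c,st=load("w2.npz"); im=c["image"]
m=hsvmask(im,(18,110,100),(34,255,255),(290,140,360,215)); k=blob(m)
k=cv2.convexHull(k); (x,y),r=cv2.minEnclosingCircle(k); e=cv2.fitEllipse(k)
Y=px2plane(c,[(x,y),e[0]],.091,st)[:,:2]; print("cap px",x,y,r,e,"->",Y)
full=np.zeros_like(m); cv2.fillPoly(full,[k],255); full=cv2.erode(full,np.ones((3,3)),iterations=2)
g=cv2.cvtColor(im,cv2.COLOR_BGR2GRAY); s=full&cv2.inRange(g,0,95)
pts=np.argwhere(s>0)[:,::-1].astype(float)
w=px2plane(c,pts,.091,st)[:,:2]; u,sv,vt=np.linalg.svd(w-w.mean(0)); d=vt[0]; 
d=d*np.sign(d@(w.mean(0)-Y.mean(0))); q=w.mean(0)-Y.mean(0)
print("stripe n",len(w),"pca",np.degrees(np.arctan2(d[1],d[0])),"centre->centroid",np.degrees(np.arctan2(q[1],q[0])),np.linalg.norm(q))
f=lambda u,v:(180+u/2.8-.35,100+v/2.8-.35)
P=lambda z,*a:px2plane(c,[f(*t) for t in a],z,st)[:,:2]
n=P(.101,(30,396),(765,401)); d=n[1]-n[0]; h=np.arctan2(d[1],d[0])-np.pi/2; ex=np.array([np.cos(h),np.sin(h)])
side=P(.101,(167,177),(626,179)); back=P(.101,(180,397),(614,400)); print("yaw",np.degrees(h),"w",np.linalg.norm(side[0]-side[1]),np.linalg.norm(back[0]-back[1]))
hy=np.radians(17.7);ex=np.array([np.cos(hy),np.sin(hy)])
print("opening from notch",back.mean(0)-.05*ex,"front",side.mean(0)+.017*ex,"from axis",np.array([.5810,.1208])-.085*ex)
bar=P(.137,(330,556),(460,556));print("bar mid",bar.mean(0),np.degrees(np.arctan2(*(bar[1]-bar[0])[::-1])))
```

```text
cap px 320.5495300292969 180.43223571777344 22.71142578125 ((320.9661865234375, 180.29820251464844), (43.60348129272461, 44.79191970825195), 1.9138766527175903) -> [[0.49953428 0.0940472 ]
 [0.49931961 0.09434614]]
stripe n 59 pca 59.569506095154324 centre->centroid 54.79255011667068 0.009969031273637878
yaw 17.5676590793185 w 0.13153935773532321 0.13269114805985963
opening from notch [0.50021415 0.09536228] front [0.50139895 0.09520786] from axis [0.50002377 0.09495719]
bar mid [0.5814969  0.12079661] 107.96500401739958
```

The jar is within about 1.2 mm of the middle of the opening, which is inside the pocket's slack. The stripe angle is only known to about ±3°, so I'll take one closer look.

```bash
cat >> h.py <<'E'
def stripe(c,st,z,box,rng=((18,110,100),(34,255,255)),thr=95):
    im=c["image"]; m=hsvmask(im,*rng,box); k=cv2.convexHull(blob(m)); e=cv2.fitEllipse(k)
    C=px2plane(c,[e[0]],z,st)[0,:2]
    full=np.zeros_like(m); cv2.fillPoly(full,[k],255); full=cv2.erode(full,np.ones((3,3)),iterations=2)
    g=cv2.cvtColor(im,cv2.COLOR_BGR2GRAY); s=full&cv2.inRange(g,0,thr)
    pts=cv2.findNonZero(s)[:,0].astype(float)
    w=px2plane(c,pts,z,st)[:,:2]; vt=np.linalg.svd(w-w.mean(0))[2]; q=w.mean(0)-C
    d=vt[0]*np.sign(vt[0]@q)
    R_=px2plane(c,k[:,0].astype(float),z,st)[:,:2]-C
    return dict(C=C,px=e[0],diam=2*np.linalg.norm(R_,axis=1).mean(),n=len(w),pca=np.degrees(np.arctan2(d[1],d[0])),cen=np.degrees(np.arctan2(q[1],q[0])),dist=np.linalg.norm(q))
E
python3 - <<'E'
from h import *
from cell import manip,cams
manip.move_linear([.516,.0995,.135],rate=.15)
manip.dwell(.2)
st=manip.state(); c=cams.capture("wrist"); np.savez("w3.npz",st=st,**c)
print(st["clock"],st["tool_pos"])
im=c["image"]; cv2.imwrite("pics/w3.png",im)
for t in (80,95,110): print(stripe(c,st,.091,(250,120,400,330),thr=t))
E
```

```text
14.1417 [0.51718946 0.09971443 0.13633437]
{'C': array([0.49802432, 0.09383252]), 'px': (322.32720947265625, 236.0492706298828), 'diam': np.float64(0.038422360029075016), 'n': 105, 'pca': np.float64(58.88501149933605), 'cen': np.float64(49.84301714469225), 'dist': np.float64(0.011485477290664167)}
{'C': array([0.49802432, 0.09383252]), 'px': (322.32720947265625, 236.0492706298828), 'diam': np.float64(0.038422360029075016), 'n': 133, 'pca': np.float64(58.462168782588314), 'cen': np.float64(50.04049694125658), 'dist': np.float64(0.011274600931750214)}
{'C': array([0.49802432, 0.09383252]), 'px': (322.32720947265625, 236.0492706298828), 'diam': np.float64(0.038422360029075016), 'n': 225, 'pca': np.float64(33.54400373291465), 'cen': np.float64(106.22375547353235), 'dist': np.float64(0.003671579974763974)}
```

View pics/w3.png

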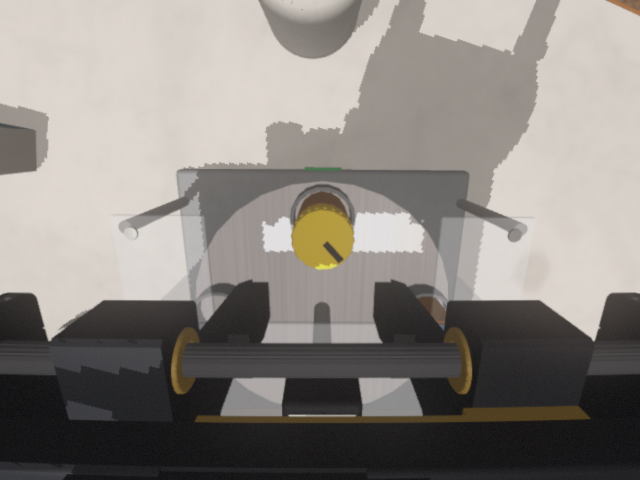

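The cap sits at (322,236), with the stripe pointing down and right. The principal-axis direction is stable across three views at about 58.7°. The hull centre is biased by the visible side of the cap, so I'll take the jar centre as about (0.4998, 0.0945). Now the grip.

Run:
```python
from h import *
from cell import manip,cams
o=down(np.radians(107.7))
manip.set_gripper(.062)
manip.move_linear([.4998,.0945,.135],rate=.15,rot=o)
manip.move_linear([.4998,.0945,.058],rate=.08)
s=manip.state();print(s["clock"],s["tool_pos"],s["contact_force"])
manip.set_gripper(.0,20)
s=manip.state();print(s["gripper_width"],s["contact_force"],s["clock"])
manip.move_linear([.4998,.0945,.20],rate=.1)
manip.dwell(.2)
s=manip.state();print(s["gripper_width"],s["contact_force"],s["clock"],s["tool_pos"])
c=cams.capture("wrist"); np.savez("w4.npz",st=s,**c); cv2.imwrite("pics/w4.png",c["image"])
c=cams.capture("scene"); cv2.imwrite("pics/s4.png",cv2.resize(c["image"][180:330,200:400],None,fx=3.9,fy=3.9,interpolation=cv2.INTER_CUBIC))
```

```text
15.9583 [0.50042389 0.09459618 0.05858905] [ 0.21393933 -0.26410017  0.31921005]
0.036704366136946165 [0.17953352 0.10614942 1.72081921] 16.4583
0.03686752343197934 [-0.23221936 -0.94767171 -0.25263376] 18.225 [0.49951548 0.09446072 0.19945821]
```

View pics/w4.png

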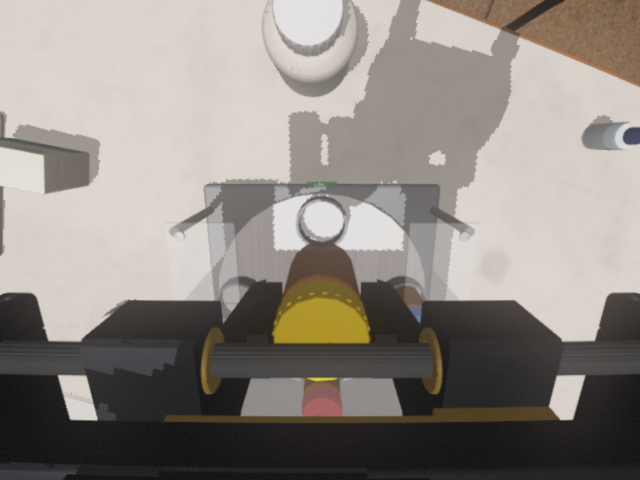

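View pics/s4.png

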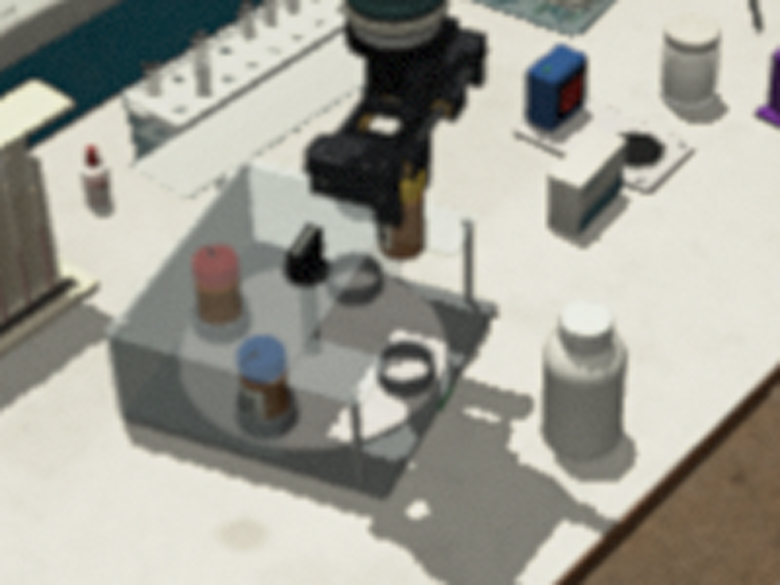

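The jar is held upright and clear at a grip width of 36.9 mm. The red and blue jars are standing in their pockets. Next I'll go near the scanner and measure the pad and reader from close by.

Run:
```python
from h import *
from cell import manip,cams
manip.move_pose([.595,-.325,.21],down(np.radians(50)))
manip.dwell(.3)
s=manip.state();c=cams.capture("wrist"); np.savez("w5.npz",st=s,**c); cv2.imwrite("pics/w5.png",c["image"])
print(s["clock"],s["tool_pos"],s["gripper_width"])
print(proj(c,[[.541,-.279,.01]],s))
```

```text
20.2083 [ 0.59528633 -0.32409012  0.21021404] 0.03704458938386552
[[322.00357076 144.69785574]]
```

View pics/w5.png

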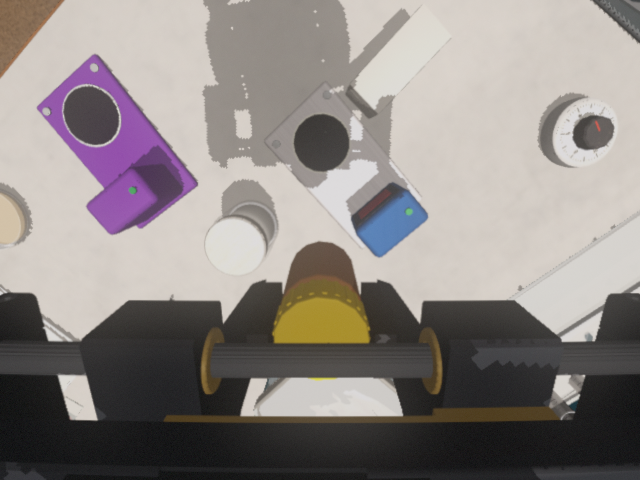

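The pad is at (321,142) and the blue reader at (390,220). The purple decoy is off to the left. I'll fit the pad ellipse and the plate edges.

Run:
```python
from h import *
c,s=load("w5.npz"); im=c["image"]
g=cv2.cvtColor(im,cv2.COLOR_BGR2GRAY); m=cv2.inRange(g,0,80)
k=np.zeros_like(m);k[105:180,285:360]=1
k=blob(m*k); e=cv2.fitEllipse(cv2.convexHull(k)); C=px2plane(c,[e[0]],.01,s)[0]
Q=px2plane(c,k[:,0].astype(float),.01,s); print("pad",e[0],C,"diam",2*np.linalg.norm(Q-C,axis=1).mean())
b=blob(hsvmask(im,(100,120,60),(125,255,255),(340,170,440,270)))
cv2.imwrite("pics/w5c.png",cv2.resize(im[75:275,240:460],(792,720),interpolation=cv2.INTER_CUBIC)[:600])
```

```text
pad (320.996826171875, 142.21218872070312) [ 0.53852674 -0.27823697  0.01      ] diam 0.052679900222859
```

View pics/w5c.png

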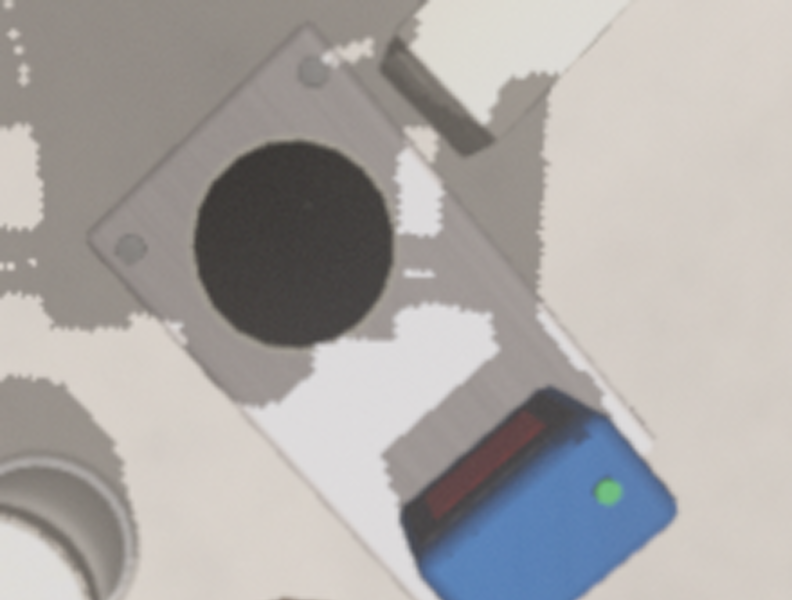

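Run:
```python
from h import *
c,s=load("w5.npz")
f=lambda u,v:(240+u/3.6-.36,75+v/3.6-.36)
P=lambda z,*a:px2plane(c,[f(*t) for t in a],z,s)[:,:2]
def ang(p): d=p[1]-p[0]; return np.degrees(np.arctan2(d[1],d[0])),np.linalg.norm(d)
L=P(.008,(88,238),(245,405)); Rr=P(.008,(308,22),(540,305)); F=P(.008,(88,238),(308,22))
print("L",ang(L),"R",ang(Rr),"F",ang(F)[0]-90,ang(F)[1],L,Rr)
B=P(.072,(425,552),(597,410));print("blue top front",ang(B)[0]-90,ang(B)[1],B)
W=P(.042,(432,505),(532,420));print("win",W,ang(W)[0]-90)
yaw=np.radians((ang(L)[0]+ang(Rr)[0]+ang(F)[0]-90)/3); ex=np.array([np.cos(yaw),np.sin(yaw)])
print(np.degrees(yaw),"edge-mid:",F.mean(0))
print("pad",P(.01,(294,244)))
```

```text
L (np.float64(3.029864868244139), np.float64(0.06322593469628406)) R (np.float64(1.8466989356140575), np.float64(0.09842925511415208)) F 2.33851626075041 0.08222447985647585 [[ 0.50090619 -0.32087368]
 [ 0.56404374 -0.31753178]] [[ 0.49755114 -0.23871768]
 [ 0.59592928 -0.23554576]]
blue top front 1.187267360278284 0.05240376373833338 [[ 0.61446246 -0.29998604]
 [ 0.61337664 -0.24759352]]
win [[ 0.61352632 -0.29285884]
 [ 0.61247531 -0.2588982 ]] 1.7726159884595347
2.4050266882028666 edge-mid: [ 0.49922867 -0.27979568]
pad [[ 0.5388754  -0.27812732]]
```

Run:
```python
from h import *
def edge(c,s,a,b,z,name,tol=2.0):
    g=cv2.cvtColor(c["image"],cv2.COLOR_BGR2GRAY); E=cv2.Canny(g,25,60)
    p=cv2.findNonZero(E)[:,0].astype(float); a=np.array(a);b=np.array(b);L=np.linalg.norm(b-a);d=(b-a)/L
    t=(p-a)@d; n=np.abs((p-a)@np.array([-d[1],d[0]])); p=p[(t>3)&(t<L-3)&(n<tol)]
    w=px2plane(c,p,z,s)[:,:2].astype(np.float32); vx,vy,x,y=cv2.fitLine(w,cv2.DIST_HUBER,0,.001,.001).ravel()
    res=np.abs((w-[x,y])@np.array([-vy,vx])); print(name,len(p),"ang",round(np.degrees(np.arctan2(vy,vx))%180,2),"pt",round(float(x),4),round(float(y),4),"res",res.mean().round(5))
c,s=load("w5.npz"); f=lambda u,v:(240+u/3.6-.36,75+v/3.6-.36)
edge(c,s,f(88,238),f(245,405),.008,"wL"); edge(c,s,f(245,405),f(410,595),.008,"wL2");edge(c,s,f(308,22),f(540,305),.008,"wR");edge(c,s,f(88,238),f(308,22),.008,"wF")
edge(c,s,f(425,552),f(597,410),.072,"wBlue")
t=dict(np.load("top0.npz",allow_pickle=True)); t.pop("T_tool_cam",None)
g=lambda u,v:(375+u/6-.4,180+v/6-.4)
edge(t,None,g(430,421),g(425,175),.008,"tR");edge(t,None,g(248,425),g(430,421),.008,"tF");edge(t,None,g(246,120),g(247,300),.008,"tL")
```

```text
wL 52 ang 1.03 pt 0.5249 -0.3201 res 0.0008
wL2 104 ang 1.5 pt 0.6045 -0.3168 res 0.00063
wR 138 ang 2.11 pt 0.5521 -0.2374 res 0.00064
wF 143 ang 92.13 pt 0.499 -0.2692 res 0.00074
wBlue 64 ang 90.87 pt 0.6148 -0.2748 res 0.00036
tR 63 ang 2.24 pt 0.5498 -0.3197 res 0.0025
tF 49 ang 93.56 pt 0.5002 -0.2796 res 0.00276
tL 44 ang 177.32 pt 0.5998 -0.2357 res 0.00287
```

The scanner yaw is about 2.1°, with the four long-edge fits agreeing, and the pad is at about (0.5396, -0.2784). I'll place with jaw yaw 51.1°, lowering until it touches.

Run:
```python
from h import *
from cell import manip,cams
o=down(np.radians(51.1)); P=[.5396,-.2784]
manip.move_linear(P+[.15],rate=.15,rot=o)
manip.move_linear(P+[.056],rate=.08)
manip.dwell(.2)
f0=manip.state()["contact_force"][2]
z=.056
while z>.0485:
    z-=.0008; manip.move_linear(P+[z],rate=.02); manip.dwell(.08)
    s=manip.state()
    if s["contact_force"][2]-f0>2: break
print(z,f0,s["contact_force"],s["tool_pos"],s["clock"],np.degrees(np.arctan2(*R.from_rotvec(s["tcp_rot"]).as_matrix()[[1,0],1])))
```

```text
0.05119999999999999 0.41576467034885556 [-1.50209994  1.76823614  6.75829766] [ 0.5400437  -0.27860186  0.052374  ] 24.5583 51.10419596524306
```

Contact came at TCP z 0.052, which matches the expected 0.052. I'll open a little, rise and look.

Run:
```python
from h import *
from cell import manip,cams
o=down(np.radians(51.1))
manip.set_gripper(.056)
p=manip.state()["tool_pos"]
manip.move_linear([p[0],p[1],.12],rate=.08)
manip.move_linear([.5396+.03*.78,-.2784-.03*.63,.17],rate=.15)
manip.dwell(.3)
s=manip.state();c=cams.capture("wrist"); np.savez("w6.npz",st=s,**c); cv2.imwrite("pics/w6.png",c["image"])
print(s["clock"],s["tool_pos"])
print(proj(c,[[.5396,-.2784,.085]],s))
```

```text
26.875 [ 0.56218036 -0.29678286  0.16888742]
[[323.07557485 207.75775445]]
```

View pics/w6.png

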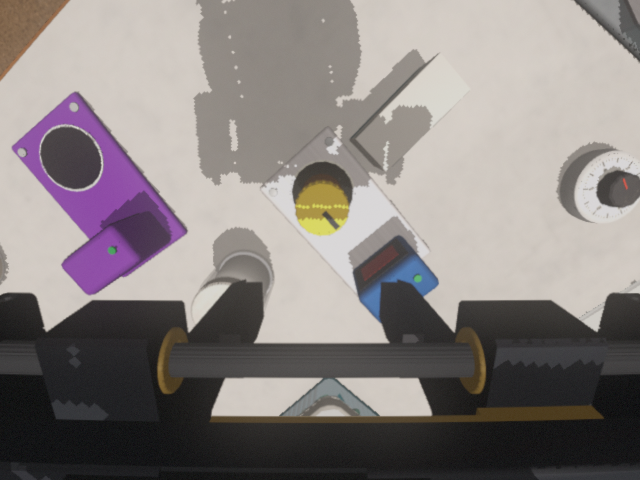

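The jar stands on the pad with its cap at (323,208) and the stripe running towards the reader. I'll measure its centring and facing.

Run:
```python
from h import *
c,s=load("w6.npz"); im=c["image"]
for t in (60,75,90):
    try: print(t,stripe(c,s,.085,(285,150,360,245),thr=t))
    except Exception as e: print(e)
cv2.imwrite("pics/w6c.png",cv2.resize(im[120:320,240:460],(792,720),interpolation=cv2.INTER_CUBIC)[:600])
```

```text
'NoneType' object is not subscriptable
75 {'C': array([ 0.53860812, -0.27893274]), 'px': (321.58209228515625, 207.13552856445312), 'diam': np.float64(0.03767937076296017), 'n': 8, 'pca': np.float64(17.842785769193693), 'cen': np.float64(-9.668484428789059), 'dist': np.float64(0.005967774435110673)}
90 {'C': array([ 0.53860812, -0.27893274]), 'px': (321.58209228515625, 207.13552856445312), 'diam': np.float64(0.03767937076296017), 'n': 36, 'pca': np.float64(11.361454066739938), 'cen': np.float64(-6.542644060636939), 'dist': np.float64(0.006939260020719969)}
```

View pics/w6c.png

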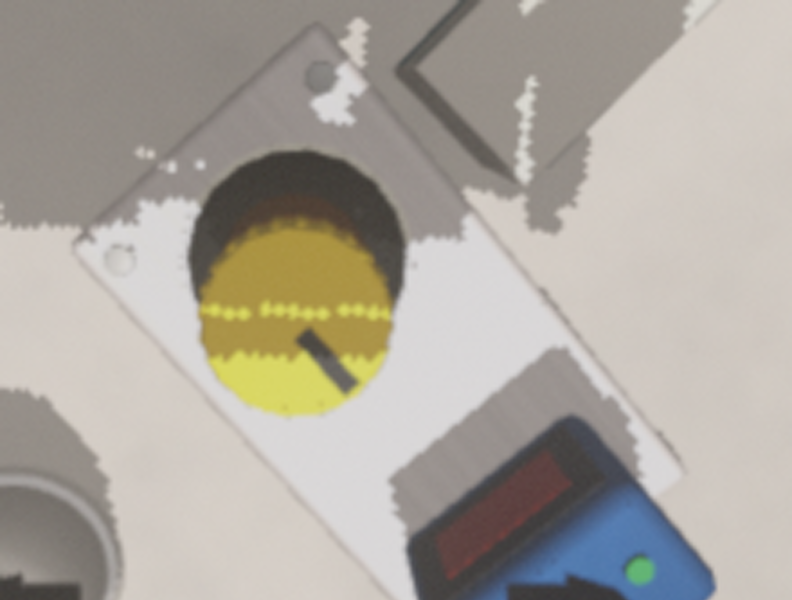

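Run:
```python
from h import *
c,s=load("w6.npz"); im=c["image"]
f=lambda u,v:(240+u/3.6-.36,120+v/3.6-.36)
P=lambda z,*a:px2plane(c,[f(*t) for t in a],z,s)[:,:2]
sm=cv2.cvtColor(im,cv2.COLOR_BGR2HSV)
x0,y0=[int(v) for v in f(290,325)];x1,y1=[int(v) for v in f(365,400)]
print(sm[y0:y1,x0:x1,1])
sat=sm[:,:,1]; wt=np.clip(150-sat.astype(float),0,None); roi=np.zeros_like(wt); roi[y0:y1,x0:x1]=1; wt*=roi
ys,xs=np.nonzero(wt>20); w=px2plane(c,np.c_[xs,ys].astype(float),.085,s)[:,:2]; W=wt[ys,xs]
m=np.average(w,axis=0,weights=W); cov=np.cov(w.T,aweights=W); d=np.linalg.eigh(cov)[1][:,1]; print("weighted",len(w),m,np.degrees(np.arctan2(d[1],d[0])))
a=P(.085,(305,336),(350,390)); d=a[1]-a[0]; print("manual",np.degrees(np.arctan2(d[1],d[0])),a)
k=P(.085,(201,320),(393,320),(298,416)); print("cap L/R extent",k[0],k[1],np.linalg.norm(k[0]-k[1]),"centre",k[:2].mean(0))
pad=P(.01,(190,250),(406,250),(298,150));print("pad",pad[:2].mean(0),np.linalg.norm(pad[0]-pad[1]))
```

```text
[[151 150 151 151 148 147 149 151 151 154 150 151 151 151 151 154 151 149
  149 150 149]
 [149 150 152 150 147 144 147 150 152 151 153 149 147 148 149 148 152 148
  149 147 151]
 [150 153 152 148 135 111 118 146 152 150 154 151 152 152 152 151 152 148
  150 148 149]
 [150 150 145 132  95  51  69 119 145 150 151 151 149 151 151 152 152 152
  151 149 149]
 [150 145 132  89  46  32  37  79 124 144 149 151 152 149 151 149 148 149
  151 149 149]
 [147 139 105  58  32  36  33  40  80 121 144 146 150 148 152 151 149 152
  149 149 151]
 [149 143 119  81  45  36  36  36  47  85 126 140 146 149 151 151 148 150
  148 149 147]
 [148 147 141 120  89  49  32  32  33  44  82 123 140 148 153 148 147 147
  148 150 148]
 [149 147 149 144 123  89  50  35  32  29  37  79 126 145 149 147 150 146
  149 148 149]
 [149 148 147 142 131 122  95  43  29  30  32  38  76 118 145 147 142 145
  147 146 147]
 [147 147 139 136 135 133 119  66  27  18  25  21  34  77 125 136 137 138
  143 140 138]
 [143 141 138 137 135 134 128 105  55  24  22  20  22  49 105 129 133 137
  139 135 134]
 [136 136 135 137 134 136 133 12
[... 375 characters left out ...]
73  32  19  22  19  30
   71 117 132]
 [135 135 135 135 133 133 135 134 134 132 133 128 111  71  31  17  17  24
   56 107 127]
 [135 135 134 133 134 135 133 135 135 135 134 132 128 111  64  23  28  58
   98 122 104]
 [136 134 134 135 135 133 136 132 134 133 133 133 134 128 109  62  63 104
  124 112  56]
 [133 134 136 134 134 133 132 133 133 131 132 131 133 132 128 107 104 119
  111  66  20]]
weighted 159 [ 0.55026823 -0.27974705] -176.8223990624237
manual 0.5278317685980989 [[ 0.5430359  -0.2800107 ]
 [ 0.55698652 -0.27988217]]
cap L/R extent [ 0.52797588 -0.29367013] [ 0.55124813 -0.26481586] 0.037069750329180036 centre [ 0.539612 -0.279243]
pad [ 0.5370389  -0.27654932] 0.05445676215366889
```

```bash
cat >> h.py <<'E'
def satstripe(c,s,z,roi,thr=75,vmax=255):
    hsv=cv2.cvtColor(c["image"],cv2.COLOR_BGR2HSV); m=np.zeros(hsv.shape[:2],np.uint8); x0,y0,x1,y1=roi
    m[y0:y1,x0:x1]=cv2.inRange(hsv[y0:y1,x0:x1],(0,0,0),(180,thr,vmax))
    n,l,stt,_=cv2.connectedComponentsWithStats(m); i=1+np.argmax(stt[1:,4]); ys,xs=np.nonzero(l==i)
    r=cv2.minAreaRect(np.c_[xs,ys].astype(np.float32))
    w=px2plane(c,np.c_[xs,ys].astype(float),z,s)[:,:2]; d=np.linalg.svd(w-w.mean(0))[2][0]
    if d[0]<0:d=-d
    t=(w-w.mean(0))@d
    return len(w),w.mean(0),np.degrees(np.arctan2(d[1],d[0])),np.ptp(t),w.mean(0)+d*t.min()
E
python3 - <<'E'
from h import *
c,s=load("w6.npz")
for t in (50,75,100): print(satstripe(c,s,.085,(319,209,341,229),t))
c,s=load("w3.npz")
for t in (50,75,100): print(satstripe(c,s,.091,(318,238,346,266),t))
c,s=load("w2.npz")
for t in (50,75,100): print(satstripe(c,s,.091,(318,180,337,200),t))
E
```

```text
(68, array([ 0.54958021, -0.27978307]), np.float64(2.3998553680432466), np.float64(0.013156878059017867), array([ 0.54288553, -0.28006364]))
(87, array([ 0.5500778 , -0.27979942]), np.float64(2.295020537715885), np.float64(0.01378629981890233), array([ 0.54281092, -0.28009065]))
(103, array([ 0.54959516, -0.27979686]), np.float64(2.6668400194272417), np.float64(0.014623686422028496), array([ 0.54235575, -0.28013407]))
(75, array([0.50557477, 0.10291829]), np.float64(59.98458843747986), np.float64(0.012872815450531181), array([0.50228061, 0.09721617]))
(105, array([0.50552565, 0.10284795]), np.float64(58.61301631259341), np.float64(0.013792410227438347), array([0.50192488, 0.09694592]))
(129, array([0.50544853, 0.10287058]), np.float64(59.13022703707022), np.float64(0.014070856826027826), array([0.50187391, 0.09689068]))
(39, array([0.50543095, 0.10281512]), np.float64(59.31957052233974), np.float64(0.012642902098042433), array([0.50221129, 0.09738837]))
(48, array([0.50553751, 0.10301699]), np.float64(59.22815257963552), np.float64(0.013368210513226439), array([0.50215384, 0.09733448]))
(65, array([0.50549796, 0.10282435]), np.float64(59.18695690291541), np.float64(0.013848426753457451), array([0.5019596 , 0.09689176]))
```

The label faces 2.4° against the scanner's 2.1°, so it is square. Centring from this view is ambiguous, at up to 3 mm along the viewing tilt. I'll cross-check with the fixed cameras with the arm clear.

Run:
```python
from h import *
from cell import manip,cams
p=manip.state()["tool_pos"]
manip.move_linear([p[0]+.02,p[1],.22],rate=.2)
manip.move_pose([.45,-.56,.25],down(np.radians(0)))
manip.dwell(.2)
t0=dict(np.load("top0.npz",allow_pickle=True)); t0.pop("T_tool_cam",None)
c=cams.capture("top"); np.savez("top2.npz",**c); im=c["image"]
g=lambda i:cv2.cvtColor(i,cv2.COLOR_BGR2GRAY)
k=np.zeros((480,640),np.uint8);k[220:255,415:448]=1
m=cv2.inRange(g(t0["image"]),0,120)*k; b=cv2.convexHull(blob(m)); e=cv2.fitEllipse(b); print("pad0",e, px2plane(t0,[e[0]],.01))
y=blob(hsvmask(im,(18,90,60),(34,255,255),(410,215,455,260))); e=cv2.fitEllipse(cv2.convexHull(y)); print("cap",e,px2plane(c,[e[0]],.085))
cv2.imwrite("pics/top2c.png",cv2.resize(im[150:290,220:500],None,fx=2.8,fy=2.8,interpolation=cv2.INTER_CUBIC))
s=cams.capture("scene"); np.savez("scene2.npz",**s); cv2.imwrite("pics/s2c.png",cv2.resize(s["image"][170:250,310:420],None,fx=7,fy=7,interpolation=cv2.INTER_CUBIC))
print(manip.state()["clock"])
```

```text
pad0 ((430.89727783203125, 235.7742462158203), (19.541154861450195, 19.730653762817383), 82.49662017822266) [[ 0.54031675 -0.27790427  0.01      ]]
cap ((436.2343444824219, 233.20228576660156), (13.577136993408203, 14.343107223510742), 121.61048126220703) [[ 0.54144309 -0.27860852  0.085     ]]
28.775
```

View pics/top2c.png

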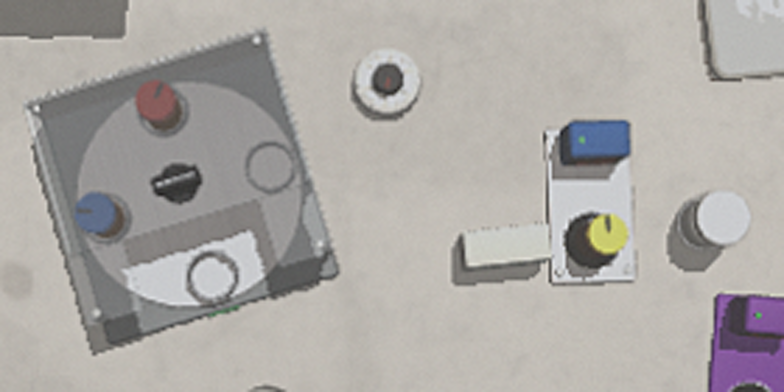

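View pics/s2c.png

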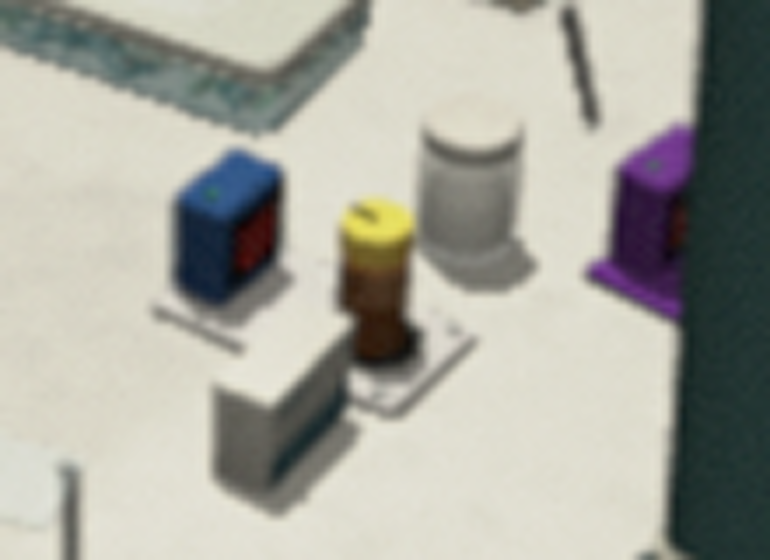

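Top camera: the cap centre is about 1.3 mm from the pad centre, with the stripe pointing at the reader. The scene view shows the jar upright on the pad. That is good enough to leave alone. I'll do a quick check that the bystanders didn't move, then hand in.

Run:
```python
import numpy as np,cv2
from cell import order,manip
a=np.load("top0.npz",allow_pickle=True)["image"];b=np.load("top2.npz",allow_pickle=True)["image"]
for n,(x0,y0,x1,y1) in dict(waste=(463,217,490,243),box=(383,228,414,248),bottle=(298,286,330,318),timer=(344,164,374,194),drop=(170,286,220,316)).items():
    A=cv2.cvtColor(a[y0:y1,x0:x1],6).astype(np.float32);B=cv2.cvtColor(b[y0:y1,x0:x1],6).astype(np.float32)
    print(n,np.round(cv2.phaseCorrelate(A,B)[0],2),np.abs(A-B).mean().round(1))
s=manip.state();print(s["clock"],s["contact_force"],s["gripper_width"])
order.close_job()
```

```text
waste [0.46 0.46] 2.4
box [0.1  0.05] 2.4
bottle [-0.02 -0.  ] 2.4
timer [-0.02 -0.05] 2.4
drop [-0.08  0.07] 2.4
28.775 [-0.44730581 -0.44253275  0.21189753] 0.05613338393862189
the job is handed in; nothing more can be done
```

The yellow-capped jar is standing upright on the scanner pad with its label facing the reader, and the job is handed in at 28.8 s on the clock. I turned the carousel by its knob about +82.4°, which brought the jar to within about 1 mm of the middle of the opening. I then lifted it out by the cap and lowered it until it touched the pad before letting go.

**Final checks:**
- **Facing:** the label points at 2.4° against the scanner's 2.1°.
- **Centring:** the top camera puts the cap about 1.3 mm from the pad centre. The close wrist view disagreed, suggesting up to 3 mm. I put that down to rough pixel picking and camera calibration, and did not move the jar again.
- **Other jars:** red and blue are still standing in their pockets.
- **Bystanders:** the box, reagent bottle, timer and droppers show no shift between the first and last top pictures. The waste jar read about half a pixel (about 1 mm), but its picture changed no more than the others', so I take that as noise.
- **Robot:** the gripper is empty, clear of everything, and reads no contact force.

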